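# Set up the stamping station

## Task

Set up the stamping station around the ink pad and the card box, which stay where they are. Lay the stapler on the desk behind the ink pad (on the side away from the robot), parallel to the pad's rear long edge and centred on it with a gap of about 3 cm; stand the stamp upright on the desk half-way between the middle of the ink pad and the middle of the card box; lay the tape roll flat on the middle of the card box's lid, and the correction tape flat on the middle of the tape roll. Leave the eraser and the two binder clips where they are, and let go of everything.

Things in the scene. Friction and masses are not known exactly. Their poses are not given: they have to be found in the camera images.
- ink_pad: Closed flat ink pad tin, black with a red panel, 69 x 99 x 12 mm, fixed to the desk. Origin at the centre of its underside, z up. Its x axis points to its rear long edge (away from the robot, within about 0.15 rad), y along its 99 mm length to the left as the robot sees it. The lid's rear edge lies 34 mm from the origin along x.
- cardbox: Maroon patterned card box with a closed lid, 112 (x) x 91 (y) x 51 mm high, fixed to the desk, standing about 0.3 m to the left or to the right of the ink pad. Origin at the centre of its underside, z up. The lid is flat, its top 51 mm above the desk.
- stapler: Red and black stapler lying on its base, 32 (x) x 131 (y) x 38 mm high, at most 0.23 kg. Origin at the centre of its underside, z up. Its y axis runs along its length. The red upper arm is 24 mm wide from 22 to 38 mm above the underside and can be gripped there across x; it does not move. The base is 32 mm wide and 8 mm high.
- stamp: Brown wooden rubber stamp standing upright on its face, 71 mm high. Origin at the centre of its underside, z up. The block at the foot is 20 (x) x 46 (y) x 17 mm; the handle above it, from 17 to 71 mm, is about 20 mm thick and stands over the origin. Easily gripped by the handle across x.
- roll: Roll of white tape lying flat, 64 mm in diameter, 18 mm high. Origin at the centre of its underside, z up. Grip it across its diameter. Its flat top can carry things.
- correction: Correction tape dispenser, a light-blue rounded bar, 22 (x) x 58 (y) x 16 mm high, lying flat. Origin at the centre of its underside, z up. Grip it across x.
- blue_clip: Bystander: small blue binder clip standing on its spine, 22 (x) x 24 (y) x 34 mm high. Origin at the centre of its underside, z up.
- rubber_eraser: Bystander: small white eraser in a sleeve, 18 (x) x 43 (y) x 12 mm, lying flat. Origin at the centre of its underside, z up.
- clip: Bystander: black binder clip standing on its spine, 22 (x) x 32 (y) x 45 mm high. Origin at the centre of its underside, z up.
There are look-alikes about, which are no part of the job. What is shaped like the stamp but pink is not meant. What is shaped like the correction but green is not meant.

How it is judged (in metres and radians):
At the end, for the whole second after the job is handed in: Stapler parallel (0.2 rad) behind the ink pad, centre 80 mm behind the pad's (gap 30 mm), 15 mm either way; stamp upright within 15 mm of half-way between pad and box centres; roll flat on the lid and correction tape flat on the roll, each within 15 mm of the middle; all released, at rest (x of stapler in the frame of ink_pad between 0.065 and 0.095 m and y of stapler in the frame of ink_pad between -0.015 and 0.015 m and angle between the y axis of stapler and the y axis of ink_pad, either way round below 0.2 rad and angle between each of stapler, stamp, roll, correction's own z axis and vertical below 0.1 rad and height (world z) of each of stapler, stamp below 0.008 m and x of stamp in the frame of ink_pad between -0.015 and 0.015 m and horizontal distance between stamp and ink_pad between 0.145 and 0.175 m and horizontal distance between stamp and cardbox between 0.145 and 0.175 m and horizontal distance between roll and cardbox below 0.015 m and height (world z) of roll between 0.045 and 0.057 m and horizontal distance between correction and roll below 0.015 m and height (world z) of correction between 0.063 and 0.076 m and linear speed of each of stapler, stamp, roll, correction below 0.01 m/s and angular speed of each of stapler, stamp, roll, correction below 0.1 rad/s); the robot touches nothing.
It fails at once if the blue binder clip is shifted more than 2 cm or knocked over (distance of blue_clip from where it was at the start of the episode above 0.02 m or angle between blue_clip's own z axis and vertical above 0.4 rad).
It fails at once if the eraser is shifted more than 2 cm or knocked over (distance of rubber_eraser from where it was at the start of the episode above 0.02 m or angle between rubber_eraser's own z axis and vertical above 0.4 rad).
It fails at once if the black binder clip is shifted more than 2 cm or knocked over (distance of clip from where it was at the start of the episode above 0.02 m or angle between clip's own z axis and vertical above 0.4 rad).
It also fails if it takes over 104 s, if anything falls off the work surface, if the arm or the gripper's body presses on something with over 40 N, if the wrist force passes 120 N, or if a joint passes its speed limit or range.

## Robot

A 6-joint arm with a two-finger parallel gripper is mounted at the origin on a cart in front of the work surface, level with it; the furniture and walls round the work are solid. World frame = base frame: x ahead of the robot, y to its left, z up, the work surface at z = 0. Lengths are in m, angles in degrees, forces in N, time in s.
With the tool pointing down it reaches from about 0.275 to 0.975 m from the base axis. Payload 8.4 kg.
Tool frame: the origin (TCP) lies at the very end of the fingers, on their centre line; the grasp point (between the pads) lies 19 mm behind it; z points along the fingers, y is the line along which they close (so a half turn about z gives the same grasp; the last joint's range is limited). The gripper opens to 92 mm and grips with 3 to 60 N. Pads are 20 mm wide; open, the fingers measure 128 mm over their backs; the gripper's body (75 mm by 189 mm) begins 69 mm behind the grasp point.
Start: joints at [-64.366, 20.225, 93.587, -0, 66.188, -0.138], TCP at [0.272, -0.563, 0.215] pointing down, gripper open.
Joint ranges: [-150.9, 150.9], [-52.94, 120.26], [3.33, 152.33], [-74.26, 254.26], [0, 154.13], [-172.89, 172.89]. Speed limits (degrees/s): [127.2, 127.2, 159.86, 180, 180, 180].

## Interface

Orientations are given as [roll, pitch, yaw] about the fixed x, y, z axes, in that order (R = Rz(yaw) Ry(pitch) Rx(roll)).
In Python, from plant import manip, read_camera gives the robot as it stands.
- The arm moves only by the tool jog_arm, never from a script. Its argument "moves" is text: rows parted by semicolons, each of 5 numbers parted by spaces: the shift along the world's x, y, z normalised to -1 to 1, where 1 is 500 mm, then the turn about the world's z normalised to -1 to 1, where 1 is 360 degrees, then the opening, from 0 (shut) to 1 (fully open). A call has 1 to 8 rows; each row is the pose to reach, as a shift and turn from the pose commanded when the call began, turning the shorter way round; what a row does not reach only later rows make up. A row lasts 1/8 s, in which the tool goes at most 62.5 mm and 10.7 degrees, less where a joint would pass 70% of its speed; a pose out of reach is approached as far as the arm can. A call with a number of a shift or a turn outside -1 to 1 is refused whole. A call with a gripper value outside its range is refused whole. The fingers move at their own pace and stop on an object; "squeeze" is the grip in N (left out, the last holds). Time passes only in rows, so rows that repeat a pose let the fingers close. It gives the time, the measured TCP pose, the force, the opening and the grip force at its end, in the units of the state.
- manip.get_state(): the state, without advancing time (a new reading comes with each control period).
- read_camera(name): name is "scene" or "top" or "wrist"; returns a dict with "frame" (480x640x3 uint8, blue, green, red), "fx", "fy", "cx", "cy" (pixels), "world_from_camera" (4x4, takes a point from camera to world coordinates). Camera axes: x right, y up, looking along -z (the intrinsics and any distortion apply to the point x, -y, -z); pixel columns grow to the right and rows downward; lengths in m; the calibration is good to about 2 mm. A picture is of the moment at which its call begins. There is no depth.
- manip.sign_off(): hands the job in; it is judged then, once.
The state is a dict: "time_s": time; "q": joint angles; "qvel": joint speeds; "tau": joint torques, N m; "position": TCP position; "orientation": TCP orientation; "ft_force": force on the tool from outside, world axes, zero at the start; "torque": the same for the moment, N m; "grip_width": finger opening in m; "gripper_force": force on a finger pad.
Only numpy, scipy, OpenCV 4.12 (cv2) and the standard library are available. Lean on these libraries where they do the work, as an engineer would, in place of code of your own. Each camera call takes 0.05 s, during which the arm holds its last target. There are 200 camera calls.

## Working session

There is one attempt and no reset: what is moved stays moved. The work goes in short steps, Python scripts to look and compute and a tool call to move; the robot and the scene stay as the last step left them, time stands still between calls to the robot, and variables do not carry over. Pictures are saved under pics/ and viewed, at most 14 in all, crops included, and the job is handed in when it is done.

Besides the shell and the picture viewer there is one more tool, called after "Emit:" as name(argument=value, ...) on one line, values as JSON. jog_arm: Moves the arm, as the interface text tells. Scaled input: -1 to 1 covers 500 mm each way for a shift and 360 degrees each way for a turn. Its arguments: {"type":"object","properties":{"moves":{"type":"string"},"squeeze":{"type":"number"}},"required":["moves"]}

```bash
mkdir -p pics; cat > h.py <<'E'
import numpy as np, cv2
from plant import manip, read_camera
def ray(c,u,v):
    T=np.array(c["world_from_camera"]); d=np.array([(u-c["cx"])/c["fx"],-(v-c["cy"])/c["fy"],-1.])
    return T[:3,3],T[:3,:3]@d
def at(c,u,v,z):
    o,d=ray(c,u,v); return (o+d*(z-o[2])/d[2])[:2]
def proj(c,p):
    T=np.linalg.inv(np.array(c["world_from_camera"])); q=T[:3,:3]@np.array(p)+T[:3,3]
    return c["cx"]+c["fx"]*q[0]/-q[2], c["cy"]-c["fy"]*q[1]/-q[2]
E
python3 - <<'E'
from h import *
for n in("top","scene"):
    c=read_camera(n); cv2.imwrite(f"pics/{n}1.png",c["frame"]); print(n,{k:(np.round(v,3).tolist()) for k,v in c.items() if k!="frame"})
print(manip.get_state())
E
```

```text
top {'fx': 474.605, 'fy': 474.605, 'cx': 319.805, 'cy': 242.164, 'world_from_camera': [[-0.004, 0.998, -0.061, 0.494], [-1.0, -0.003, 0.002, -0.065], [0.002, 0.061, 0.998, 1.179], [0.0, 0.0, 0.0, 1.0]]}
scene {'fx': 514.501, 'fy': 514.501, 'cx': 314.017, 'cy': 243.259, 'world_from_camera': [[0.612, 0.309, -0.727, -0.394], [-0.791, 0.233, -0.566, -0.806], [-0.006, 0.922, 0.387, 0.544], [0.0, 0.0, 0.0, 1.0]]}
{'time_s': 0.1, 'q': array([-6.43661095e+01,  2.02586832e+01,  9.36221976e+01, -6.15313105e-04,
        6.61878892e+01, -1.37853495e-01]), 'qvel': array([ 0.05212852,  0.0221844 , -0.08722004, -0.07227572, -0.03344211,
       -0.01130658]), 'tau': array([-5.25736596e-04, -5.94906628e+01, -3.34929264e+01,  6.99115545e-02,
        1.84392021e-02, -1.34267117e-05]), 'position': array([ 0.2715536 , -0.56245771,  0.21395652]), 'orientation': array([-1.79931229e+02,  3.97173657e-04,  2.57719930e+01]), 'ft_force': array([-0.35327904, -0.11602974, -0.46162386]), 'torque': array([0.0016512 , 0.02328179, 0.06717628]), 'gripper_force': 0.0, 'grip_width': 0.09184616997078299}
```

View pics/top1.png

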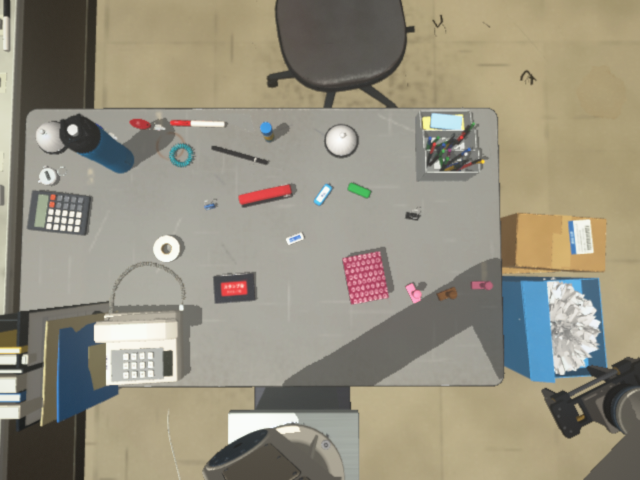

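View pics/scene1.png

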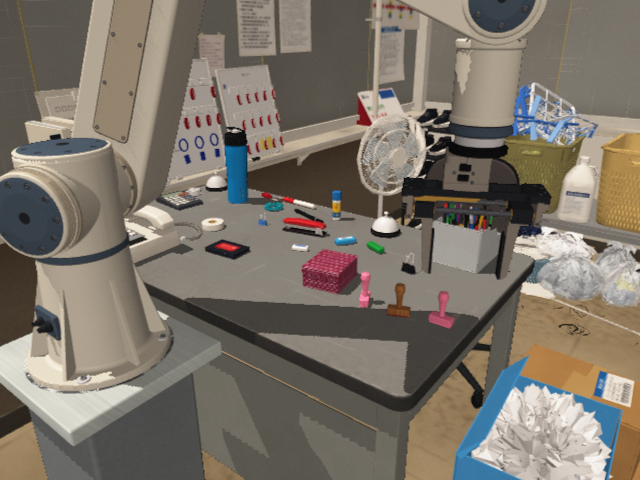

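The top view shows pad (235,288), box (366,277), stapler (265,195), brown stamp (447,294), roll (167,249) and blue correction tape (324,194). The eraser is at (295,239), the blue clip at (210,204) and the black clip at (413,215). The scene view confirms that the stamp is upright, with a pink look-alike on each side of it.

```bash
python3 - <<'E'
from h import *
f=cv2.imread("pics/top1.png")
def tile(cx,cy):
    x0,y0=cx-33,cy-33
    t=cv2.resize(f[y0:y0+66,x0:x0+66],None,fx=4,fy=4,interpolation=cv2.INTER_CUBIC)
    for k in range(66):
        if (x0+k)%10==0: cv2.line(t,(4*k+2,0),(4*k+2,6),(0,255,255),1); cv2.putText(t,str(x0+k),(4*k-8,16),0,.3,(0,255,255))
        if (y0+k)%10==0: cv2.line(t,(0,4*k+2),(6,4*k+2),(0,255,255),1); cv2.putText(t,str(y0+k),(8,4*k+5),0,.3,(0,255,255))
    return t
cs=[(235,288),(366,277),(265,195),(440,291),(167,249),(324,194)]
T=[tile(*c) for c in cs]
cv2.imwrite("pics/tiles.png",np.vstack([np.hstack(T[:3]),np.hstack(T[3:])]))
E
```

```text
(no output)
```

View pics/tiles.png

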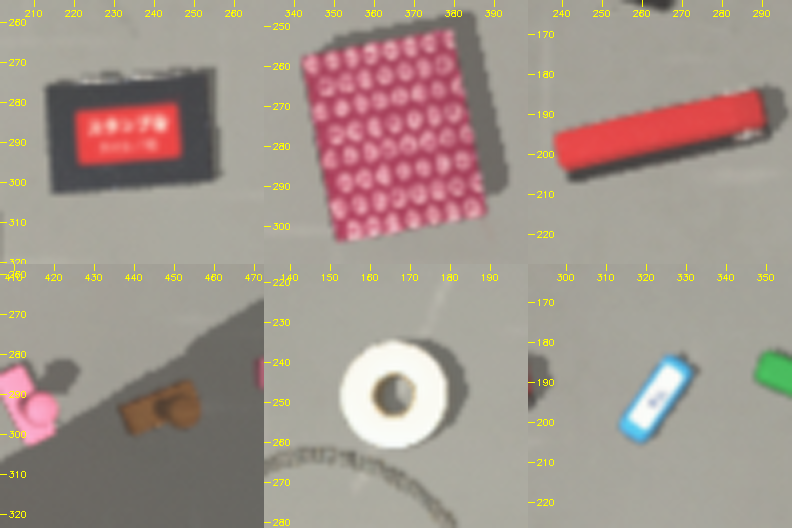

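The tiles give enlarged corners for all six objects; I'll convert those to positions and check them against the known sizes.

```bash
python3 - <<'E'
from h import *
c=read_camera("top")
def P(pts,ox,oy,x0,y0,z): return np.array([at(c,(a-ox)/4+x0-.375,(b-oy)/4+y0-.375,z) for a,b in pts])
def rep(n,q):
    e=np.linalg.norm(np.roll(q,-1,0)-q,axis=1); d=[np.degrees(np.arctan2(*(q[(i+1)%4]-q[i])[::-1])) for i in range(4)]
    print(n,q.mean(0).round(4),"edges",e.round(3),"ang",np.round(d,1))
rep("pad",P([(46,86),(214,68),(218,180),(52,194)],0,0,202,255,.012))
rep("panel",P([(75,112),(180,103),(182,155),(78,165)],0,0,202,255,.012))
rep("box",P([(301,58),(453,30),(488,213),(337,242)],264,0,333,244,.051))
rep("stapler",P([(553,135),(762,90),(768,125),(561,172)],528,0,232,162,.036))
rep("stampblk",P([(117,404),(190,380),(200,420),(130,434)],0,264,407,258,.017))
print("handle",P([(181,408)],0,264,407,258,.066))
r=P([(340,394),(394,340),(448,394),(394,448)],264,264,134,216,.018);rep("roll",r);print(np.linalg.norm(r[0]-r[2]))
rep("corr",P([(619,430),(677,354),(693,372),(640,442)],528,264,291,161,.014))
for n,u,v in(("eraser",295,239),("blue",210,204),("clip",413,215),("green",359,190),("pink",412,294),("glue",267,132),("bell",341,141),("pink2",482,286),("cord",182,280),("pen",240,155)): print(n,at(c,u,v,.02).round(3))
E
```

```text
pad [0.4544 0.1414] edges [0.103 0.068 0.102 0.066] ang [ -84.1 -177.7   94.6    3.8]
panel [0.4533 0.1437] edges [0.064 0.032 0.064 0.032] ang [ -85.3 -177.5   95.3    3.8]
box [ 0.4784 -0.1747] edges [0.092 0.11  0.091 0.111] ang [ -79.8 -169.8  100.6   10.7]
stapler [0.6806 0.0657] edges [0.13  0.022 0.129 0.023] ang [ -77.9 -170.4  102.7   12.5]
stampblk [ 0.4372 -0.3754] edges [0.047 0.025 0.044 0.02 ] ang [ -72.2 -167.   101.    22.6]
handle [[ 0.4403651  -0.37501539]]
roll [0.5515 0.309 ] edges [0.046 0.047 0.046 0.047] ang [ -44.5 -134.7  135.4   45.4]
0.06604591433347066
corr [ 0.6831 -0.0754] edges [0.059 0.015 0.055 0.015] ang [ -37.3 -138.9  142.9   59.9]
eraser [ 0.573 -0.007]
blue [0.66  0.202]
clip [ 0.631 -0.296]
green [ 0.693 -0.164]
pink [ 0.438 -0.291]
glue [0.839 0.063]
bell [ 0.816 -0.121]
pink2 [ 0.456 -0.462]
cord [0.474 0.268]
pen [0.781 0.129]
```

Measured sizes match the given ones, and pad to box is 0.318 m. The stapler goes first.

Emit:
jog_arm(moves="0.4 0.9 0 0.213 0.65; 0.4 0.9 0 0.213 0.65; 0.4 0.9 0 0.213 0.65; 0.4 0.9 0 0.213 0.65; 0.4 0.9 0 0.213 0.65; 0.4 0.9 0 0.213 0.65; 0.4 0.9 0 0.213 0.65; 0.4 0.9 0 0.213 0.65", squeeze=25)

```text
time_s: 1.15
position: [0.4723, -0.1107, 0.2147]
orientation: [180.0, 0.0, 102.7]
ft_force: [0.4, -0.2, -0.7]
grip_width: 0.0597
gripper_force: 0.0
```

Emit:
jog_arm(moves="0.417 0.355 -0.1 0 0.65; 0.417 0.355 -0.1 0 0.65; 0.417 0.355 -0.23 0 0.65; 0.417 0.355 -0.23 0 0.65; 0.417 0.355 -0.23 0 0.65; 0.417 0.355 -0.23 0 0.65; 0.417 0.355 -0.23 0 0.65; 0.417 0.355 -0.23 0 0.65")

```text
time_s: 2.15
position: [0.68, 0.0637, 0.1008]
orientation: [179.9, 0.0, 102.4]
ft_force: [0.3, 0.2, 0.4]
grip_width: 0.0599
gripper_force: 0.0
```

```bash
python3 - <<'E'
from h import *
c=read_camera("wrist"); cv2.imwrite("pics/w1.png",c["frame"]); print(np.round(c["world_from_camera"],3).tolist(),c["fx"],c["cx"],c["cy"])
print(proj(c,(.6806,.0657,.038)), manip.get_state()["position"])
E
```

```text
[[0.976, -0.207, -0.062, 0.662], [0.216, 0.935, 0.28, 0.144], [-0.0, -0.287, 0.958, 0.27], [0.0, 0.0, 0.0, 1.0]] 430.1777681000269 322.8661461898516 241.97780719187043
(np.float64(324.5877191438657), np.float64(259.71644725302815)) [0.6800855  0.06374562 0.10092364]
```

View pics/w1.png

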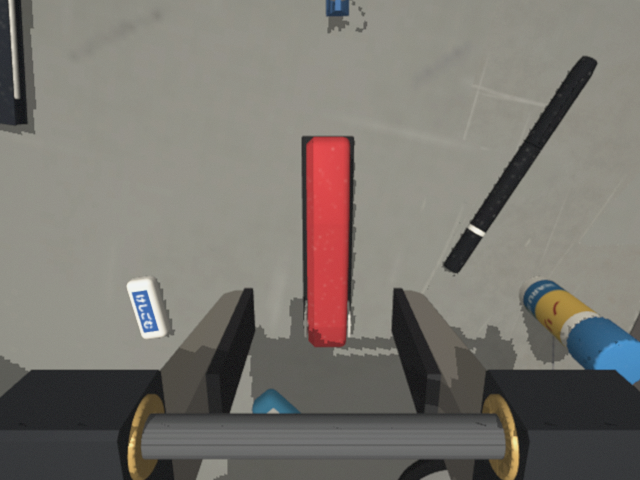

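The wrist view shows the stapler between the fingers and well aligned. Its red top runs from (329,138) to (328,345).

```bash
python3 - <<'E'
from h import *
c=read_camera("wrist")
a,b=at(c,329.5,138,.036),at(c,328,345,.034); print(a,b,(a+b)/2,np.linalg.norm(a-b),np.degrees(np.arctan2(*(a-b)[::-1])))
E
```

```text
[0.66863719 0.13217915] [0.69524736 0.01038083] [0.68194227 0.07127999] 0.1246712993667914 102.32417798690244
```

Emit:
jog_arm(moves="0.001 0.008 -0.06 0 0.65; 0.001 0.008 -0.12 0 0.65; 0.001 0.008 -0.172 0 0.65; 0.001 0.008 -0.172 0 0.65; 0.001 0.008 -0.172 0 0; 0.001 0.008 -0.172 0 0; 0.001 0.008 -0.172 0 0; 0.001 0.008 -0.172 0 0", squeeze=30)

```text
time_s: 3.25
position: [0.6812, 0.0687, 0.0142]
orientation: [179.9, 0.0, 102.5]
ft_force: [0.1, -0.0, 2.8]
grip_width: 0.0235
gripper_force: 30.0
```

Emit:
jog_arm(moves="0 0 0.08 0 0; 0 0 0.16 0 0; -0.1 0.055 0.16 -0.0222 0; -0.2 0.11 0.16 -0.0222 0; -0.295 0.16 0.16 -0.0222 0; -0.295 0.16 0.16 -0.0222 0; -0.295 0.16 0.08 -0.0222 0; -0.295 0.16 0.08 -0.0222 0")

```text
time_s: 4.25
position: [0.532, 0.1479, 0.0517]
orientation: [-179.8, 0.1, 94.5]
ft_force: [-0.3, 0.3, -1.1]
grip_width: 0.0236
gripper_force: 30.0
```

```bash
python3 - <<'E'
from h import *
c=read_camera("wrist"); cv2.imwrite("pics/w2.png",c["frame"]); s=manip.get_state(); print(s["position"],s["orientation"],s["grip_width"])
E
```

```text
[0.53301873 0.14814887 0.05299523] [-1.79868039e+02  3.07032347e-02  9.44435363e+01] 0.023308083653175115
```

View pics/w2.png

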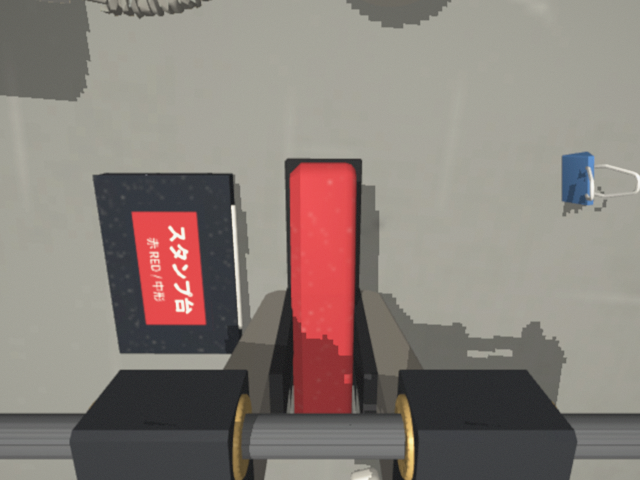

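The wrist view shows the pad's lid corners at about (97,176), (233,174), (240,352) and (120,353), with the stapler held alongside it. I'll measure the pad again from these.

```bash
python3 - <<'E'
from h import *
c=read_camera("wrist")
q=np.array([at(c,*p,.012) for p in[(97,176),(233,174),(240,352),(120,353)]]); print(q.round(4).tolist(),q.mean(0))
for i in range(4):
    e=np.roll(q,-1,0)[i]-q[i]; print(np.linalg.norm(e).round(4),np.degrees(np.arctan2(e[1],e[0])).round(1))
a=at(c,324,162,.038+.036); print("stapler end",a, a-0.0625*np.array([-np.sin(np.radians(4.5)),np.cos(np.radians(4.5))]))
E
```

```text
[[0.4186, 0.1917], [0.4849, 0.198], [0.4907, 0.0998], [0.4243, 0.0938]] [0.4546109  0.14581264]
0.0667 5.4
0.0983 -86.6
0.0667 -174.8
0.0981 93.3
stapler end [0.52831614 0.21395898] [0.53321984 0.15165165]
```

Emit:
jog_arm(moves="0.002 0 -0.04 0 0; 0.002 0 -0.07 0 0; 0.002 0 -0.079 0 0; 0.002 0 -0.079 0 0; 0.002 0 -0.079 0 0.5; 0.002 0 -0.079 0 0.5; 0.002 0 -0.079 0 0.5; 0.002 0 0.0 0 0.5")

```text
time_s: 5.35
position: [0.5321, 0.1481, 0.0518]
orientation: [-179.7, 0.1, 94.5]
ft_force: [-0.5, -0.2, 0.5]
grip_width: 0.046
gripper_force: 0.0
```

Emit:
jog_arm(moves="0 0 0.1 0 0.6; 0 0 0.25 0 0.6; -0.18 -0.9 0.294 0.029 0.6; -0.18 -0.9 0.294 0.029 0.6; -0.18 -0.9 0.294 0.029 0.6; -0.18 -0.9 0.294 0.029 0.6; -0.18 -0.9 0.294 0.029 0.6; -0.18 -0.9 0.294 0.029 0.6")

```text
time_s: 6.35
position: [0.4609, -0.2173, 0.1945]
orientation: [180.0, 0.0, 104.9]
ft_force: [0.4, -0.4, -0.8]
grip_width: 0.0551
gripper_force: 0.0
```

Emit:
jog_arm(moves="-0.18 -0.9 0 0 0.6; 0 0 0 0 0.6")

```text
time_s: 6.6
position: [0.4589, -0.2265, 0.1944]
orientation: [180.0, 0.2, 103.8]
ft_force: [1.7, 1.7, -0.0]
grip_width: 0.0552
gripper_force: 0.0
```

Emit:
jog_arm(moves="-0.04 -0.3 0 0 0.6; -0.04 -0.3 0 0 0.6; -0.04 -0.3 0 0 0.6; -0.04 -0.3 -0.1 0 0.6; -0.04 -0.3 -0.1 0 0.6; -0.04 -0.3 -0.1 0 0.6")

```text
time_s: 7.35
position: [0.4418, -0.3654, 0.145]
orientation: [180.0, 0.0, 104.9]
ft_force: [0.1, -0.2, 0.2]
grip_width: 0.0553
gripper_force: 0.0
```

```bash
python3 - <<'E'
from h import *
c=read_camera("wrist"); cv2.imwrite("pics/w3.png",c["frame"]); s=manip.get_state(); print(s["position"],s["orientation"],s["grip_width"])
p=s["position"]
for z in(.017,.05,.071): print(z,proj(c,(p[0],p[1],z)))
E
```

```text
[ 0.44225601 -0.3656243   0.14556067] [1.79941329e+02 7.82124571e-02 1.04925272e+02] 0.05505498504445319
0.017 (np.float64(323.4431069337638), np.float64(232.93132525576277))
0.05 (np.float64(323.4473657412761), np.float64(246.60083278759296))
0.071 (np.float64(323.45062158181554), np.float64(257.0511141512635))
```

View pics/w3.png

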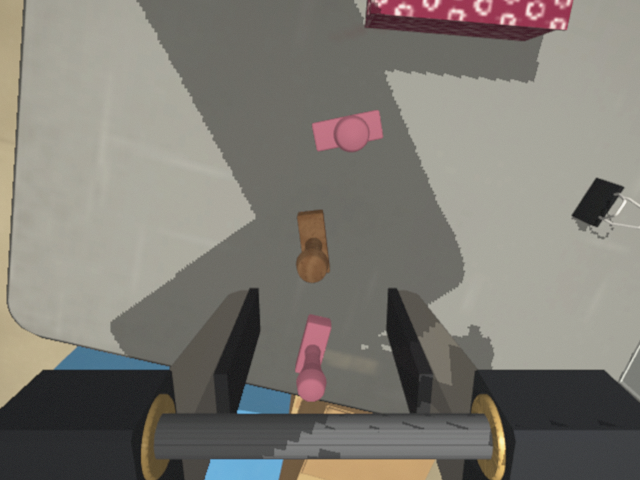

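The wrist view shows the brown handle's top at (312,264), the far edge of its block at about (311,211), and the pink stamps above and below it.

```bash
python3 - <<'E'
from h import *
c=read_camera("wrist")
print(at(c,312.5,264,.066),at(c,311,211,.017),at(c,298,213,.017),at(c,325,210,.017))
E
```

```text
[ 0.43794972 -0.3738636 ] [ 0.43018899 -0.35287428] [ 0.4216511  -0.35666621] [ 0.43957437 -0.34960682]
```

Emit:
jog_arm(moves="-0.008 -0.019 -0.08 0.006 0.6; -0.008 -0.019 -0.16 0.006 0.6; -0.008 -0.019 -0.234 0.006 0.6; -0.008 -0.019 -0.234 0.006 0.6; -0.008 -0.019 -0.234 0.006 0; -0.008 -0.019 -0.234 0.006 0; -0.008 -0.019 -0.234 0.006 0; -0.008 -0.019 -0.234 0.006 0", squeeze=20)

```text
time_s: 8.45
position: [0.4378, -0.3752, 0.0278]
orientation: [180.0, 0.1, 107.1]
ft_force: [-0.4, -0.7, 5.8]
grip_width: 0.0191
gripper_force: 20.0
```

Emit:
jog_arm(moves="0 0 0.1 0 0; 0 0 0.2 0 0; 0.005 0.06 0.26 0 0; 0.057 0.719 0.26 0 0; 0.057 0.719 0.26 0 0; 0.057 0.719 0.26 0 0; 0.057 0.719 0.26 0 0; 0.057 0.719 0.26 0 0")

```text
time_s: 9.45
position: [0.4645, -0.0315, 0.1574]
orientation: [180.0, 0.0, 107.0]
ft_force: [0.6, -0.1, -0.2]
grip_width: 0.0192
gripper_force: 20.0
```

Emit:
jog_arm(moves="0.003 0.03 0 0 0; 0.003 0.03 -0.1 0 0; 0.003 0.03 -0.1 0 0; 0.003 0.03 -0.1 0 0")

```text
time_s: 9.95
position: [0.4663, -0.0191, 0.1078]
orientation: [-180.0, 0.0, 107.0]
ft_force: [-0.1, -0.2, 1.0]
grip_width: 0.019
gripper_force: 20.0
```

Emit:
jog_arm(moves="0 0.007 -0.08 0 0; 0 0.007 -0.14 0 0; 0 0.007 -0.158 0 0; 0 0.007 -0.158 0 0; 0 0.007 -0.158 0 0.5; 0 0.007 -0.158 0 0.5; 0 0.007 -0.158 0 0.5; 0 0.007 -0.158 0 0.5")

```text
time_s: 10.95
position: [0.4662, -0.0148, 0.0282]
orientation: [180.0, 0.0, 107.1]
ft_force: [-0.4, 0.0, -0.0]
grip_width: 0.046
gripper_force: 0.0
```

Emit:
jog_arm(moves="0 0 0.12 0 0.5; 0 0 0.24 0 0.6; 0.171 0.648 0.26 0.203 1; 0.171 0.648 0.26 0.203 1; 0.171 0.648 0.26 0.203 1; 0.171 0.648 0.26 0.203 1; 0.171 0.648 0.26 0.203 1; 0.171 0.648 0.26 0.203 1")

```text
time_s: 11.95
position: [0.5519, 0.3127, 0.1579]
orientation: [179.9, 0.0, 172.0]
ft_force: [-0.0, -0.2, -0.2]
grip_width: 0.0922
gripper_force: 0.0
```

Emit:
jog_arm(moves="0 0 0 0.02 1; 0 0 0 0.02 1")

```text
time_s: 12.2
position: [0.5512, 0.3094, 0.1576]
orientation: [-180.0, -0.0, 178.7]
ft_force: [0.3, -0.0, -0.0]
grip_width: 0.0916
gripper_force: 0.0
```

```bash
python3 - <<'E'
from h import *
c=read_camera("wrist"); cv2.imwrite("pics/w4.png",c["frame"]); s=manip.get_state(); print(s["position"],s["orientation"],s["q"],s["grip_width"])
c=read_camera("top"); cv2.imwrite("pics/t2.png",cv2.resize(c["frame"][170:310,140:340],None,fx=4,fy=4,interpolation=2))
E
```

```text
[0.55130229 0.3090592  0.1577776 ] [-1.79983405e+02 -2.49745275e-02  1.78561339e+02] [ 2.91398392e+01  2.40686889e+01  9.56044230e+01 -1.82081895e-03
  6.03568319e+01 -5.94206026e+01] 0.09203265068611523
```

View pics/w4.png

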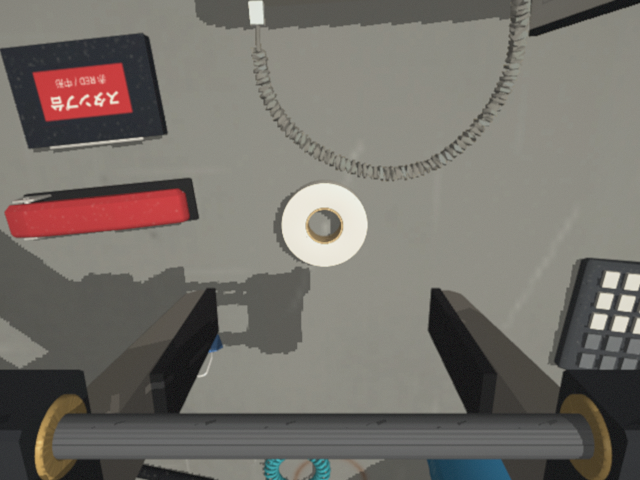

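The wrist view shows the roll between the fingers, centred near (324,225) px. The cord clears the finger lanes, and the stapler lies behind the pad.

```bash
python3 - <<'E'
from h import *
c=read_camera("wrist")
print(at(c,324.5,224.5,.018), at(c,282,225,.018),at(c,367,225,.018))
E
```

```text
[0.54878993 0.31084702] [0.54840503 0.27931712] [0.54993999 0.34236781]
```

View pics/t2.png

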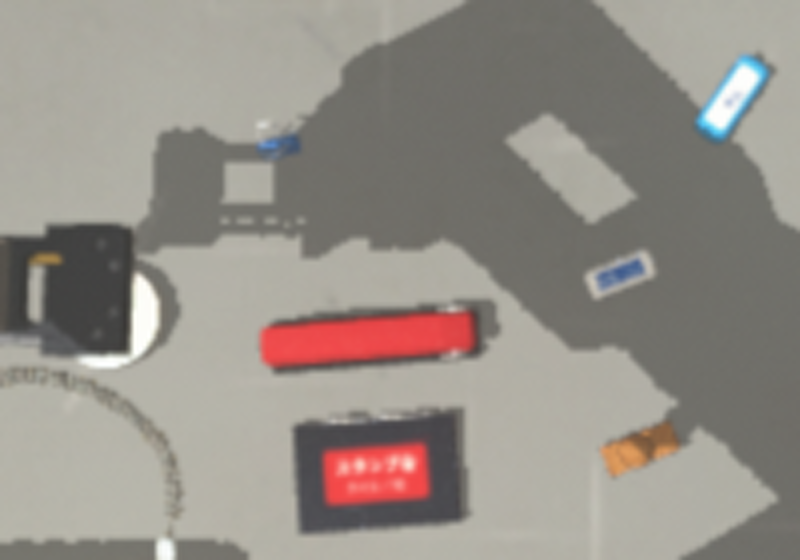

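The top crop shows the stapler centred and parallel behind the pad and the stamp upright. Next I grip the roll.

Emit:
jog_arm(moves="-0.003 0.002 -0.1 0 1; -0.003 0.002 -0.2 0 1; -0.003 0.002 -0.28 0 1; -0.003 0.002 -0.306 0 1; -0.003 0.002 -0.306 0 1; -0.003 0.002 -0.306 0 0; -0.003 0.002 -0.306 0 0; -0.003 0.002 -0.306 0 0", squeeze=20)

```text
time_s: 13.35
position: [0.5506, 0.3105, 0.0061]
orientation: [180.0, 0.1, 178.7]
ft_force: [-0.7, 0.2, 0.3]
grip_width: 0.0635
gripper_force: 0.1
```

Emit:
jog_arm(moves="0 0 0 0 0; 0 0 0 0 0; 0 0 0.1 0 0; 0 0 0.2 0 0; 0 0 0.3 0 0; -0.144 -0.97 0.3 0 0; -0.144 -0.97 0.3 0 0; -0.144 -0.97 0.3 0 0")

```text
time_s: 14.35
position: [0.522, 0.1231, 0.1553]
orientation: [-180.0, 0.0, 178.8]
ft_force: [1.5, -0.3, 0.1]
grip_width: 0.063
gripper_force: 20.0
```

Emit:
jog_arm(moves="-0.087 -0.596 0 0 0; -0.087 -0.596 0 0 0; -0.087 -0.596 0 0 0; -0.087 -0.596 0 0 0; -0.087 -0.596 0 0 0; -0.087 -0.596 0 0 0; -0.087 -0.596 0 0 0; -0.087 -0.596 0 0 0")

```text
time_s: 15.35
position: [0.4791, -0.1722, 0.155]
orientation: [180.0, -0.0, 178.8]
ft_force: [0.6, -0.1, -0.9]
grip_width: 0.0628
gripper_force: 20.0
```

```bash
python3 - <<'E'
from h import *
c=read_camera("wrist"); cv2.imwrite("pics/w5.png",c["frame"]); s=manip.get_state(); print(s["position"],s["orientation"],s["q"],s["grip_width"])
E
```

```text
[ 0.47919677 -0.17212567  0.15498495] [ 1.79990013e+02 -7.10265532e-03  1.78813965e+02] [-1.99319514e+01  1.39925175e+01  1.10918176e+02  8.74814855e-03
  5.50992419e+01 -1.08750921e+02] 0.06269409260260869
```

View pics/w5.png

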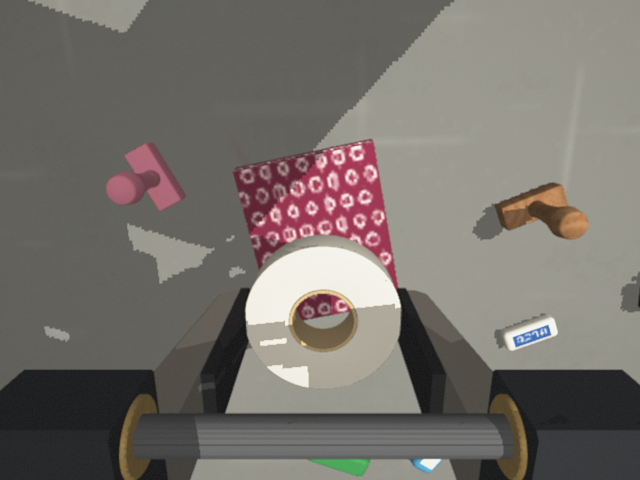

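The roll is held over the box. The lid's near corners are visible at (235,170) and (374,140), and the right edge runs down to (396,285).

```bash
python3 - <<'E'
from h import *
c=read_camera("wrist")
a,b,d=[at(c,*p,.051) for p in[(235,170),(374,140),(396,285)]]
print(a,b,np.linalg.norm(a-b),np.degrees(np.arctan2(*(a-b)[::-1])),np.degrees(np.arctan2(*(d-b)[::-1])))
t=np.radians(11); print("centre",(a+b)/2+.056*np.array([np.cos(t),np.sin(t)]))
z=.155+.0
q=[at(c,u,v,z+.012) for u,v in[(246,312),(401,312),(323,236),(323,388)]];print(np.mean(q[:2],0),np.mean(q[2:],0),np.round(q,4).tolist())
E
```

```text
[ 0.43088153 -0.22599955] [ 0.41409034 -0.13845071] 0.08914450943142166 -79.14295834514613 9.648317526686379
centre [ 0.47745706 -0.17153983]
[ 0.47408506 -0.17124106] [ 0.475949   -0.17148843] [[0.4735, -0.2024], [0.4747, -0.1401], [0.4423, -0.1708], [0.5096, -0.1721]]
```

Emit:
jog_arm(moves="0.002 -0.002 -0.08 0 0; 0.002 -0.002 -0.15 0 0; 0.002 -0.002 -0.18 0 0; 0.002 -0.002 -0.195 0 0; 0.002 -0.002 -0.195 0 0; 0.002 -0.002 -0.195 0 0.98; 0.002 -0.002 -0.195 0 0.98; 0.002 -0.002 -0.195 0 0.98")

```text
time_s: 16.45
position: [0.4803, -0.1745, 0.058]
orientation: [-180.0, 0.0, 178.7]
ft_force: [-0.1, 0.2, -0.2]
grip_width: 0.0898
gripper_force: 0.0
```

Emit:
jog_arm(moves="0 0 0.08 0 0.98; 0 0 0.16 0 0.98; 0.406 0.197 0.19 -0.099 0.55; 0.406 0.197 0.19 -0.099 0.55; 0.406 0.197 0.19 -0.099 0.55; 0.406 0.197 0.19 -0.099 0.55; 0.406 0.197 0.19 -0.099 0.55; 0.406 0.197 0.19 -0.099 0.55")

```text
time_s: 17.45
position: [0.682, -0.076, 0.152]
orientation: [-179.9, -0.1, 143.1]
ft_force: [0.1, 0.1, -0.3]
grip_width: 0.0504
gripper_force: 0.0
```

```bash
python3 - <<'E'
from h import *
c=read_camera("wrist"); cv2.imwrite("pics/w6.png",c["frame"]); s=manip.get_state(); print(s["position"],s["orientation"],s["grip_width"])
E
```

```text
[ 0.68171359 -0.07634565  0.15217352] [-1.79948106e+02 -6.04447925e-02  1.43093466e+02] 0.05058741649414625
```

View pics/w6.png

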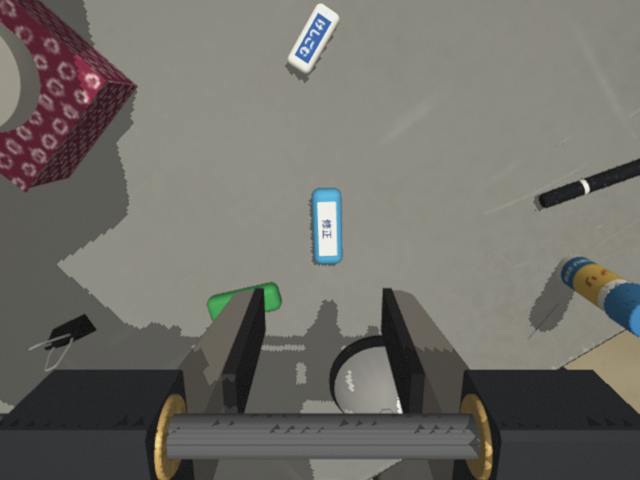

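The correction tape is aligned between the fingers, with its ends at (326,188) and (328,264) px.

```bash
python3 - <<'E'
from h import *
c=read_camera("wrist")
a,b=at(c,326.5,188,.012),at(c,327.5,264,.012); print((a+b)/2,np.linalg.norm(a-b),np.degrees(np.arctan2(*(a-b)[::-1])))
E
```

```text
[ 0.68293859 -0.07304117] 0.05833554351029695 144.06976916315486
```

Emit:
jog_arm(moves="0.002 0.004 -0.1 0 0.55; 0.002 0.004 -0.2 0 0.55; 0.002 0.004 -0.27 0 0.55; 0.002 0.004 -0.293 0 0.55; 0.002 0.004 -0.293 0 0.55; 0.002 0.004 -0.293 0 0; 0.002 0.004 -0.293 0 0; 0.002 0.004 -0.293 0 0", squeeze=15)

```text
time_s: 18.55
position: [0.6846, -0.0739, 0.007]
orientation: [180.0, 0.1, 143.1]
ft_force: [0.9, 0.2, 0.9]
grip_width: 0.0226
gripper_force: 0.0
```

Emit:
jog_arm(moves="0 0 0 0 0; 0 0 0 0 0; 0 0 0.1 0 0; 0 0 0.2 0 0; 0 0 0.3 0 0; -0.41 -0.19 0.3 0 0; -0.41 -0.19 0.3 0 0; -0.41 -0.19 0.3 0 0")

```text
time_s: 19.55
position: [0.5121, -0.1531, 0.1561]
orientation: [-180.0, 0.0, 143.1]
ft_force: [-0.2, -0.1, 0.2]
grip_width: 0.0216
gripper_force: 14.9
```

Emit:
jog_arm(moves="-0.068 -0.039 0 0 0; -0.068 -0.039 0 0 0; -0.068 -0.039 0 0 0")

```text
time_s: 19.92
position: [0.4808, -0.1722, 0.1564]
orientation: [180.0, 0.1, 143.0]
ft_force: [-0.3, 0.7, -0.7]
grip_width: 0.0219
gripper_force: 14.9
```

```bash
python3 - <<'E'
from h import *
c=read_camera("wrist"); cv2.imwrite("pics/w7.png",c["frame"]); s=manip.get_state(); print(s["position"],s["orientation"],s["grip_width"])
E
```

```text
[ 0.48109645 -0.17199342  0.15628088] [1.79967234e+02 5.91490181e-02 1.43085833e+02] 0.022063282731209565
```

View pics/w7.png

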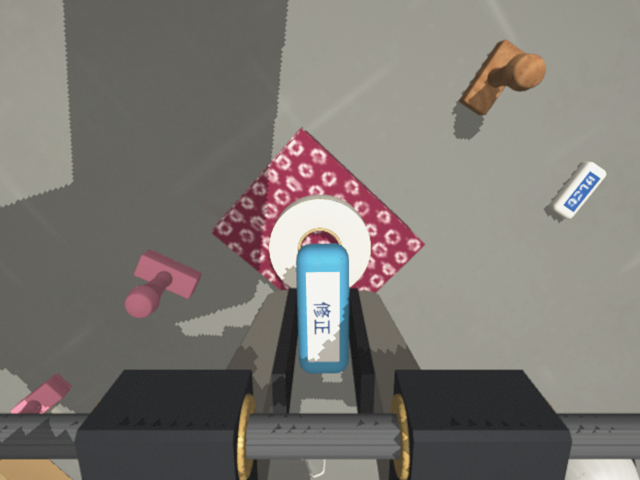

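The roll's top face spans x 269–371 px with its upper edge near y=198. The held correction tape runs from (323,245) to (323,372).

```bash
python3 - <<'E'
from h import *
c=read_camera("wrist"); p=manip.get_state()["position"];print(p)
l,r,t=at(c,269,249,.069),at(c,371,249,.069),at(c,320,198,.069)
u=np.array([np.cos(np.radians(143+180)),np.sin(np.radians(143+180))])
print("roll",(l+r)/2,np.linalg.norm(l-r),t+.032*u)
a,b=at(c,323,245,.162),at(c,323,372,.162);print("corr",(a+b)/2,np.linalg.norm(a-b))
l,tp,rr=at(c,213,232,.051),at(c,302,129,.051),at(c,424,243,.051); print("box",(l+rr)/2,np.linalg.norm(l-tp),np.linalg.norm(tp-rr))
E
```

```text
[ 0.48106233 -0.17182303  0.15608654]
roll [ 0.47996441 -0.17285983] 0.06385667423407713 [ 0.47966668 -0.17268691]
corr [ 0.47927155 -0.17011489] 0.05804831403549645
box [ 0.47764703 -0.17214534] 0.08906879836653588 0.1089966191584252
```

Emit:
jog_arm(moves="0.001 -0.005 -0.08 0 0; 0.001 -0.005 -0.13 0 0; 0.001 -0.005 -0.15 0 0; 0.001 -0.005 -0.159 0 0; 0.001 -0.005 -0.159 0 0; 0.001 -0.005 -0.159 0 0.45; 0.001 -0.005 -0.159 0 0.45; 0.001 -0.005 -0.159 0 0.45")

```text
time_s: 21.02
position: [0.4806, -0.1748, 0.0769]
orientation: [180.0, 0.0, 143.1]
ft_force: [-0.0, 0.4, 0.7]
grip_width: 0.0416
gripper_force: 0.0
```

Emit:
jog_arm(moves="0 0 0.1 0 0.45; 0 0 0.2 0 0.45; 0 0 0.3 0 0.45; 0 -0.6 0.4 0 0.45; 0 -0.6 0.4 0 0.45; 0 -0.6 0.4 0 0.45; 0 -0.6 0.4 0 0.45; 0 -0.6 0.4 0 0.45")

```text
time_s: 22.02
position: [0.4799, -0.477, 0.277]
orientation: [-180.0, 0.0, 143.0]
ft_force: [0.8, 1.4, 0.5]
grip_width: 0.0415
gripper_force: 0.0
```

```bash
python3 - <<'E'
from h import *
c=read_camera("top"); cv2.imwrite("pics/t3.png",cv2.resize(c["frame"][170:320,200:400],None,fx=4,fy=4,interpolation=2)); print(manip.get_state()["position"])
c=read_camera("scene"); cv2.imwrite("pics/s3.png",cv2.resize(c["frame"][180:330,180:460],None,fx=2.8,fy=2.8,interpolation=2))
E
```

```text
[ 0.47966455 -0.48295093  0.27783645]
```

View pics/t3.png

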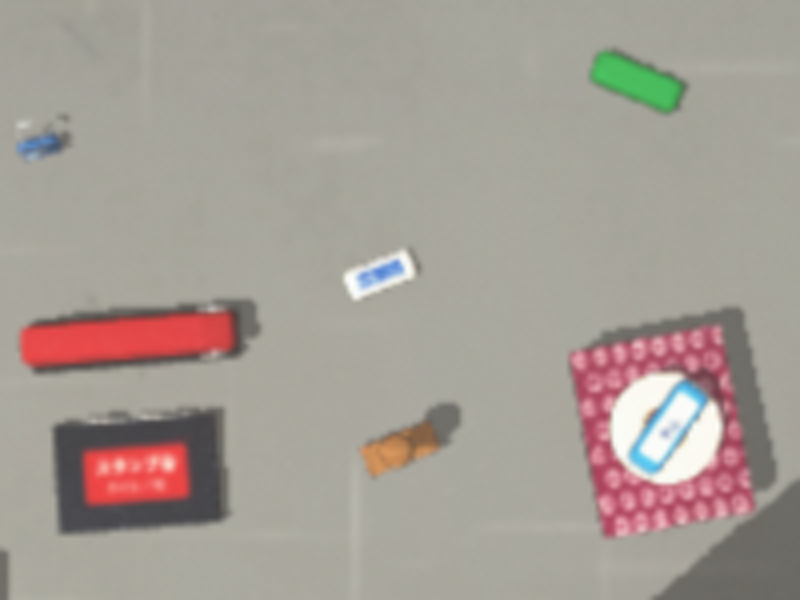

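View pics/s3.png

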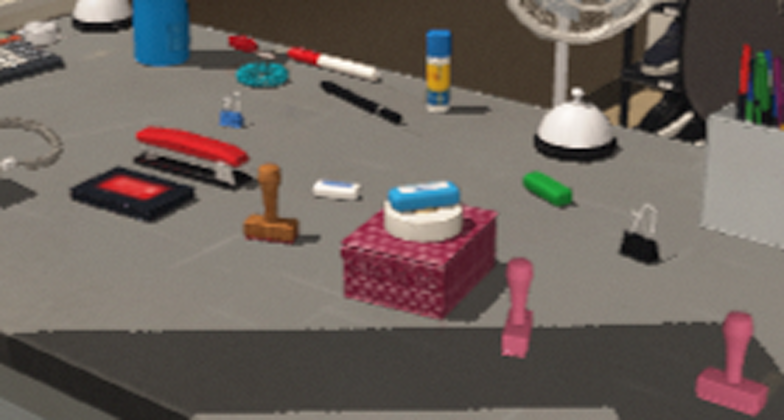

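Both views show everything in place: stapler centre at crop (129,338), stamp (400,450), roll (667,427), correction tape (668,427), box (661,432). I'll check the numbers before handing in.

```bash
python3 - <<'E'
from h import *
c=read_camera("top")
g=lambda u,v,z: at(c,u/4+200-.4,v/4+170-.4,z)
pad=(g(136,475,.012)+g(141,471,.012))/2; st=g(129,338,.036); sp=(g(400,450,.017)+g(397,450,.05))/2; ro=g(667,427,.069);co=g(668,427,.083);bx=g(661,432,.051)
t=np.radians(4.3);R=np.array([[np.cos(t),np.sin(t)],[-np.sin(t),np.cos(t)]])
n=np.linalg.norm
print("stapler",R@(st-pad),"stamp",R@(sp-pad),n(sp-pad),n(sp-bx),"roll",n(ro-bx),"corr",n(co-ro))
s=manip.get_state();print(s["time_s"],s["qvel"].round(2))
E
```

```text
stapler [ 0.08172071 -0.00409447] stamp [ 0.00190997 -0.16063324] 0.1606445952723269 0.15662433319073366 roll 0.003622202799538889 corr 0.0008301093998897086
22.175 [ 2.4  -1.42  3.45  0.92  0.18  0.88]
```

All within tolerance.

Emit:
jog_arm(moves="0 0 0 0 0.45; 0 0 0 0 0.45; 0 0 0 0 0.45; 0 0 0 0 0.45")

```text
time_s: 22.68
position: [0.4806, -0.4741, 0.2767]
orientation: [-180.0, 0.0, 143.1]
ft_force: [0.9, -0.5, 0.5]
grip_width: 0.0414
gripper_force: 0.0
```

```bash
python3 -c "
from plant import manip
print(manip.sign_off())"
```

```text
the job is handed in; nothing more can be done
None
```

The job was handed in at about 23 s with the stapler, stamp, tape roll and correction tape placed and released; my last camera check put all four within about 5 mm of target, but the hand-in gave no verdict back.

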